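Lock the coil cover with the wide-blade screwdriver

ROBOT

A 6-joint arm with a two-finger parallel gripper is mounted at the origin on the work surface. World frame = base frame: x ahead of the robot, y to its left, z up, the work surface at z = 0. Lengths are in mm, angles in rad, forces in N, time in s.
With the tool pointing down it reaches from about 350 to 775 mm from the base axis. Payload 7.3 kg.
Tool frame: the origin (TCP) lies at the very end of the fingers, on their centre line; the grasp point (between the pads) lies 19 mm behind it (pinch_z is the distance from the TCP to the grasp point, in mm); z points along the fingers, y is the direction in which the jaws open and shut (so a half turn about z gives the same grasp; the last joint's range is limited). The gripper opens to 92 mm and grips with 3 to 60 N. Pads are 19 mm wide; open, the fingers measure 130 mm over their backs; the gripper's body (75 mm by 190 mm) begins 47 mm behind the grasp point.
Start: joints at [-1.421, 0.342, 1.524, -0, 1.275, -0.146], TCP at [153.063, -502.212, 226.741] pointing down, gripper open.
Joint ranges: [-2.53, 2.53], [-0.77, 2.02], [0.04, 2.7], [-1, 4.14], [0.28, 2.66], [-3.11, 3.11]. Speed limits (rad/s): [2.57, 2.57, 3.14, 3.14, 3.14, 3.14].

INTERFACE

Orientations are given as [roll, pitch, yaw] about the fixed x, y, z axes, in that order (R = Rz(yaw) Ry(pitch) Rx(roll)).
In Python, from plant import * gives the robot as it stands.
- The arm moves only by the tool step_arm, never from a script. Its argument "moves" is one flat list of numbers, 7 for each row, row after row: the shift along the tool's x, y, z scaled (see below), then the turn, a rotation vector about the tool's x, y, z scaled (see below), then the closure, from -1 (fully open) to 1 (shut). A call has 1 to 8 rows; each row shifts and turns the pose as measured when the row begins, along the tool's axes as they then stand; what a row does not reach is not made up. The controller multiplies each number of a shift by 2 cm and each number of a turn by 4 degrees. A row lasts 1/12 s, in which the tool goes at most 41.7 mm and 7.16 degrees, less where a joint would pass 70% of its speed; a pose out of reach is approached as far as the arm can. A call with a number of a shift or a turn outside -1 to 1 is refused whole. A call with a gripper value outside its range is refused whole. The fingers move at their own pace and stop on an object; the grip force is fixed at half the most. Time passes only in rows, so rows that do not move let the fingers close. It gives the time, the measured TCP pose, the force and the opening at its end, in the units of the state.
- get_obs(): the state, without advancing time (a new reading comes with each control period).
- capture(name): name is "scene" or "top" or "wrist"; returns the picture (480x640x3 uint8, red, green, blue); there is no depth.
- get_calibration(name): a dict with "mtx" (3x3 intrinsics, pixels), "eye" and "orientation" of the camera in the world; the wrist camera has in their place "mount" (4x4, takes a point from camera to tool coordinates, whose origin is the TCP and whose axes are the flange's). Camera axes: x right, y down, z forward; pixel columns grow to the right and rows downward; lengths in mm; the calibration is good to about 2 mm. A picture is of the moment at which its call begins: read the wrist's pose just before it. get_calibration takes no time and is no camera call.
- close_job(): hands the job in, once; it reports no verdict.
The state is a dict: "time": time; "joint_positions": joint angles; "dq": joint speeds; "tau": joint torques, N m; "tool_pos": TCP position; "tcp_rot": TCP orientation; "contact_force": force on the tool from outside, world axes, zero at the start; "moment": the same for the moment, N m; "grip_width": finger opening in mm.
Only numpy, scipy, OpenCV 4.12 (cv2) and the standard library are available. Lean on these libraries where they do the work, as an engineer would, in place of code of your own. Each camera call takes 0.05 s, during which the arm holds its last target.

TASK

The cover of the green magnetising coil on the bench is still unlocked: one of its lock screws, the one with the red head, stands open. Take the orange wide-blade screwdriver from the wooden stand, set its blade in the slot of the red screw and, pushing down all the while, turn the screw clockwise as far as it goes. Then stand the screwdriver back in the hole it came from and let go.

Things in the scene. Friction and masses are not known exactly. Their poses are not given: they have to be found in the camera images.
- driver_mid (a point): Centre of the driver's orange handle, 32 x 32 x 60 mm (ends 30 mm above and below). 160 g, blade down in the stand. Black flange 44 x 44 x 6 mm under the handle; its underside, 36 mm below this point, rests on the stand. 12 mm shank, then flat blade, 18 mm wide (along x), 4 mm thick (y); tip 91 mm below. z up along the shaft; x, y square to the flats. White line on top: along the blade's width.
- lock_slot (a point): Centre of the slot's floor in the red screw head (40 mm across), upright on top of the fixed green coil, 85 mm above the bench, beside two black screws already locked. The slot runs right across the head along this frame's x (z up); 6 mm deep (its rim is 6 mm above this point), 7 mm wide at the floor, 13 mm at the mouth, so it guides the blade in. The frame turns and sinks with the screw.
- lock (a joint): Turn of the red screw in rad: 0 to 0.1 at the start (open), grows clockwise seen from above, to a stop at 1.1 (locked). It turns stiffly (0.15 N m), stays where left and sinks 4.5 mm per rad, 5 mm in all, so the driver must follow it down. The blade has about 0.2 rad of play in the slot: the driver turns about 1.3 rad from slot-aligned to reach the stop.
- stand: Fixed wooden stand 76 x 250 x 62 mm, origin under its centre, z up. Three through holes, 28 mm square, in a row along its y at -85, 0 and 85 mm. The orange driver stands in any one of them; a blue and a grey driver with the same handle size stand in the others, their tops 128 mm above the bench: lift the orange one clear of them before moving sideways.
Things that resemble listed ones, but are neither listed nor needed, are in the scene too. What is shaped like the part that bears driver_mid but purple or turquoise is not meant.

How it is judged:
By the outcome, as a careful person would: the job done as asked, in the order asked, and still so for the second after the job is handed in, with the robot touching nothing.
It also fails if it takes over 54 s, if anything falls off the work surface, if the arm or the gripper's body presses on something with over 40 N, if the wrist force passes 120 N, or if a joint passes its speed limit or range.

## Working session

There is one attempt and no reset: what is moved stays moved. The work goes in short steps, Python scripts to look and compute and a tool call to move; the robot and the scene stay as the last step left them, time stands still between calls to the robot, and variables do not carry over. Pictures are saved under pics/ and viewed, and the job is handed in when it is done.

Besides the shell and the picture viewer there is one more tool, called after "Request:" as name(argument=value, ...) on one line, values as JSON. step_arm: Moves the arm, as the interface text tells. Shifts and turns lie within -1 to 1; 1 stands for 2 cm of shift or 4 degrees of turn. Its arguments: {"type":"object","properties":{"moves":{"type":"array"}},"required":["moves"]}

```bash
ls; mkdir -p pics; python3 - <<'E'
from plant import *
import cv2
print(get_obs())
for n in ["scene","top"]:
    print(n,get_calibration(n))
    cv2.imwrite(f"pics/{n}0.png",capture(n)[:,:,::-1])
print(get_calibration("wrist"))
E
```

```text
pics
{'time': 0.0, 'joint_positions': array([-1.42097025e+00,  3.42744336e-01,  1.52503612e+00, -3.34937457e-05,
        1.27539671e+00, -1.46011064e-01]), 'dq': array([ 2.90894851e-03,  5.22406971e-04,  6.44960720e-04,  4.88009566e-05,
        1.62662177e-03, -2.15680287e-04]), 'tau': array([-8.84700385e-04, -4.31245172e+01, -2.44217545e+01,  7.17379153e-02,
        5.61948004e-02, -1.23763780e-04]), 'tool_pos': array([ 153.00180231, -501.77428773,  226.02708116]), 'tcp_rot': array([-3.14002034e+00, -1.98849281e-04,  2.95846766e-01]), 'contact_force': array([ 0.25330562,  0.35825256, -0.00923712]), 'moment': array([-0.00684487,  0.00221845,  0.03386414]), 'grip_width': 92.03607036124724}
scene {'mtx': array([[489.09128683,   0.        , 315.92210916],
       [  0.        , 489.09128683, 238.62204116],
       [  0.        ,   0.        ,   1.        ]]), 'eye': array([1153.04788577,  467.76683874,  751.37322652]), 'orientation': array([-2.3016234 , -0.01324797,  2.23956497])}
top {'mtx': array([[510.76730636,   0.        , 315.22873857],
       [  0.        , 510.76730636, 242.40119096],
       [  0.        ,   0.        ,   1.        ]]), 'eye': array([372.08321456,  31.07653456, 930.37813456]), 'orientation': array([-2.91794499,  0.00330663, -1.66072716])}
{'mtx': array([[337.56323577,   0.        , 320.28556611],
       [  0.        , 337.56323577, 243.16861129],
       [  0.        ,   0.        ,   1.        ]]), 'mount': array([[ 2.77790504e-04, -9.56004322e-01, -2.93352447e-01,
         7.89120095e+01],
       [ 9.99999662e-01,  4.92703360e-04, -6.58716617e-04,
        -5.15004921e-01],
       [ 7.74271670e-04, -2.93352165e-01,  9.56004136e-01,
        -1.58319060e+02],
       [ 0.00000000e+00,  0.00000000e+00,  0.00000000e+00,
         1.00000000e+00]])}
```

View pics/scene0.png

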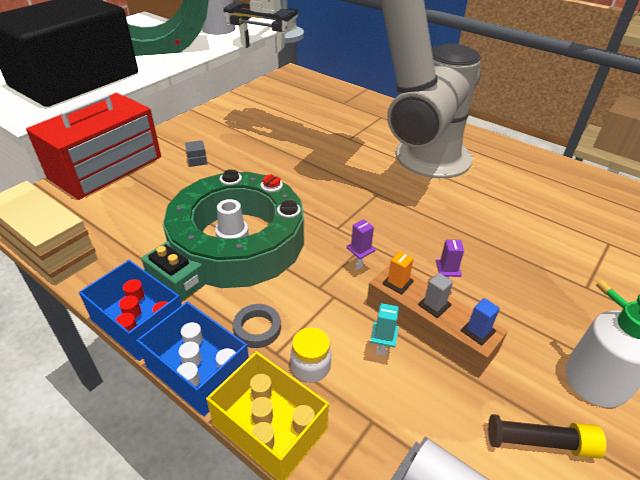

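View pics/top0.png

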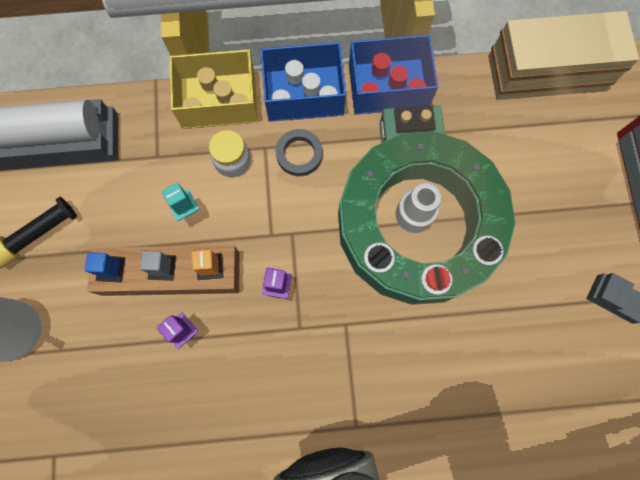

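The scene picture shows the orange driver in the end hole at about (400,270) and the red screw at (271,183). In the top picture the orange handle is at (205,262) and the red screw at (437,279). Next I measure both.

```bash
cat > h.py <<'E'
from plant import *
import cv2, numpy as np
from scipy.spatial.transform import Rotation as Ro
def cam(n,obs=None):
    c=get_calibration(n)
    if n=="wrist":
        T=np.eye(4);T[:3,:3]=Ro.from_euler('xyz',obs['tcp_rot']).as_matrix();T[:3,3]=obs['tool_pos']
        M=T@c['mount'];return c['mtx'],M[:3,3],M[:3,:3]
    return c['mtx'],np.array(c['eye']),Ro.from_euler('xyz',c['orientation']).as_matrix()
def ray(C,uv,z):
    K,e,R=C
    uv=np.atleast_2d(uv).astype(float)
    d=(np.c_[uv,np.ones(len(uv))]@np.linalg.inv(K).T)@R.T
    return e+d*((z-e[2])/d[:,2])[:,None]
def proj(C,p):
    K,e,R=C
    q=(np.atleast_2d(p)-e)@R@K.T
    return q[:,:2]/q[:,2:]
def save(n,im,box=None,s=1):
    if box: x0,y0,x1,y1=box; im=im[y0:y1,x0:x1]
    im=cv2.resize(im,None,fx=s,fy=s,interpolation=cv2.INTER_NEAREST)
    cv2.imwrite(f"pics/{n}.png",im[:,:,::-1])
E
python3 - <<'E'
from h import *
t=cv2.imread('pics/top0.png')[:,:,::-1];s=cv2.imread('pics/scene0.png')[:,:,::-1]
save("t_or",t,(140,220,300,320),5)
save("t_red",t,(390,230,490,310),8)
save("s_or",s,(360,230,460,310),8)
save("s_red",s,(220,150,320,220),8)
C=cam("top")
for n,uv,z in [("orange",(204,256),128),("white/gray",(153,259),128),("blue",(98,262),128),("red",(437,279),91)]:
    print(n,ray(C,uv,z))
E
```

```text
orange [[547.97112517 196.85243238 128.        ]]
white/gray [[550.46559089 278.43028484 128.        ]]
blue [[553.53445127 366.22700261 128.        ]]
red [[ 482.26616031 -178.66762136   91.        ]]
```

View pics/t_or.png

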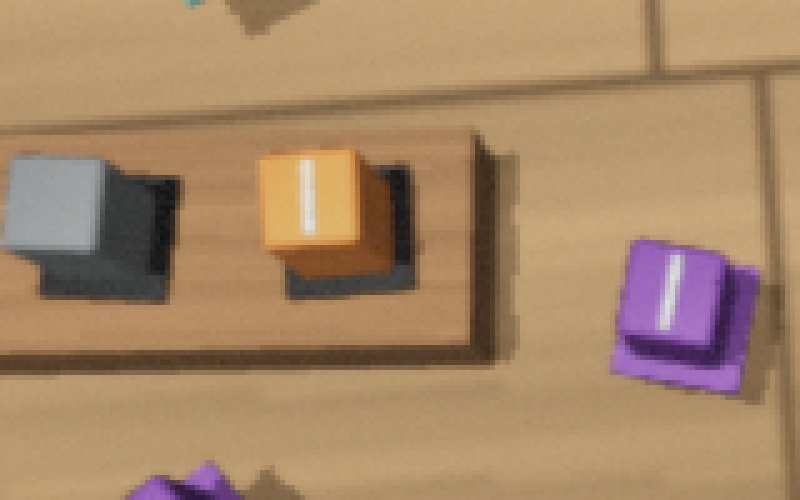

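View pics/t_red.png

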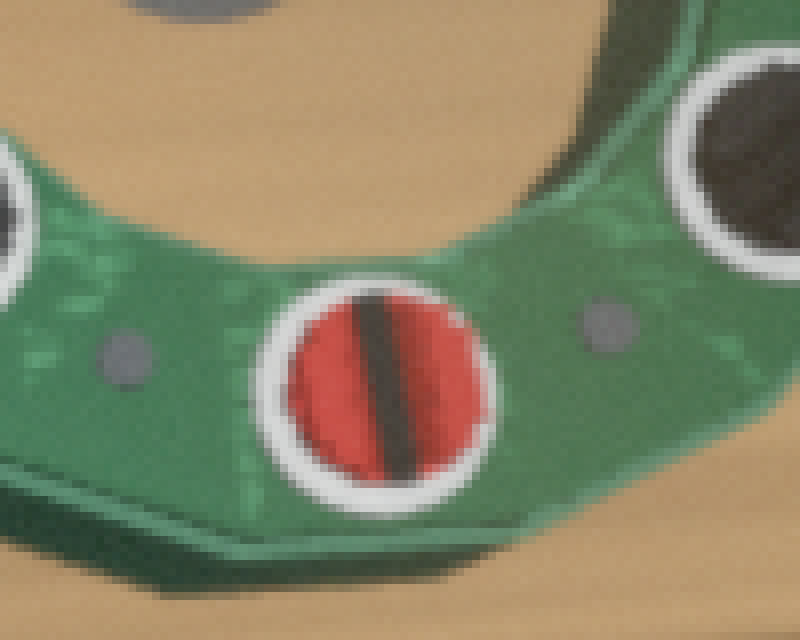

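View pics/s_red.png

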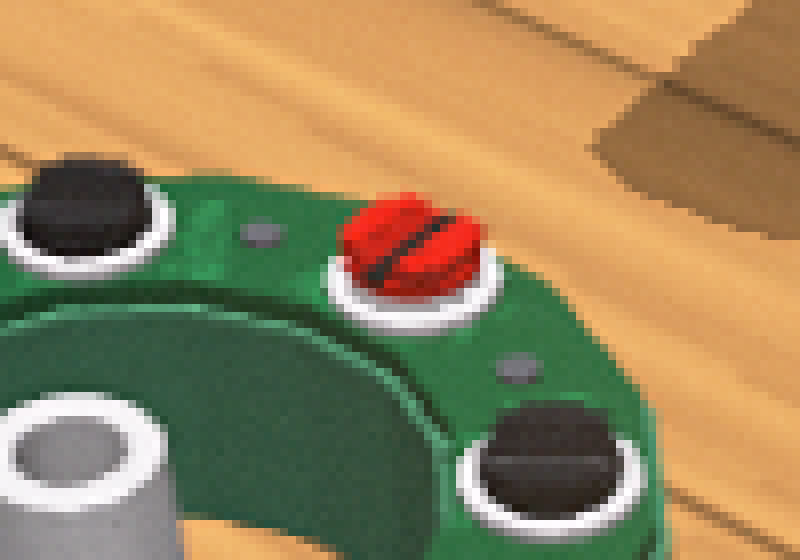

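View pics/s_or.png

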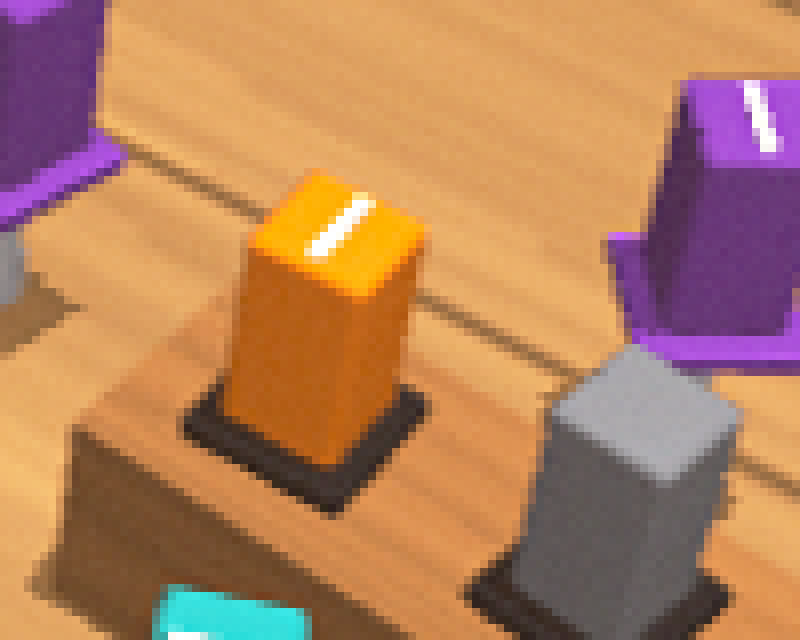

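```bash
cat > m.py <<'E'
from h import *
def rect_of(mask,C,z):
    n,l,st,ce=cv2.connectedComponentsWithStats(mask.astype(np.uint8))
    i=1+np.argmax(st[1:,4]); vu=np.argwhere(l==i)[:,::-1]
    P=ray(C,vu,z)[:,:2].astype(np.float32)
    r=cv2.minAreaRect(P*1.0); return len(P),P.mean(0),r
E
python3 - <<'E'
from m import *
t=cv2.imread('pics/top0.png')[:,:,::-1];s=cv2.imread('pics/scene0.png')[:,:,::-1]
for nm,im,n,bo,br in [("top",t,"top",(185,240,225,285),(420,262,456,300)),("scene",s,"scene",(380,240,425,300),(255,168,290,195))]:
    C=cam(n)
    hsv=cv2.cvtColor(im,cv2.COLOR_RGB2HSV).astype(int); H,S,V=[hsv[...,i] for i in range(3)]
    def box(b):
        m=np.zeros(H.shape,bool);m[b[1]:b[3],b[0]:b[2]]=1;return m
    m=box(bo)&(H>8)&(H<30)&(V>215)&(S>60) if n=="top" else box(bo)&(H>8)&(H<30)&(V>225)
    # white line
    w=box(bo)&(S<90)&(V>200)
    full=cv2.morphologyEx((m|w).astype(np.uint8),cv2.MORPH_CLOSE,np.ones((3,3)))
    print(nm,"orange top",rect_of(full,C,128)); print("line",rect_of(w,C,128))
    d=box(br)&((H<10)|(H>170))&(S>120)&(V>90)
    print("red",rect_of(cv2.morphologyEx(d.astype(np.uint8),cv2.MORPH_CLOSE,np.ones((5,5))),C,91))
    # slot dark
    k=box(br)&(V<85)
    print("dark",rect_of(k,C,85), k.sum())
E
```

```text
top orange top (312, array([543.4842 , 201.75505], dtype=float32), ((543.3572387695312, 201.84915161132812), (28.877811431884766, 28.089962005615234), 2.12837290763855))
line (45, array([543.5234 , 201.84108], dtype=float32), ((543.545654296875, 201.8450469970703), (3.209279775619507, 22.998428344726562), 87.66436767578125))
red (419, array([ 483.722  , -180.24057], dtype=float32), ((483.8081970214844, -179.8572540283203), (35.45873260498047, 39.24147415161133), 4.254042625427246))
dark (65, array([ 483.83524, -181.61998], dtype=float32), ((483.922607421875, -181.6112518310547), (35.94406509399414, 4.944488525390625), 3.050173759460449)) 78
scene orange top (817, array([540.93646, 198.98145], dtype=float32), ((540.620361328125, 199.2952423095703), (119.41944885253906, 50.016876220703125), 85.9319839477539))
line (21, array([544.2616, 198.5572], dtype=float32), ((544.2147827148438, 198.54872131347656), (2.8302834033966064, 23.055612564086914), 88.85990142822266))
red (179, array([ 476.47537, -188.90219], dtype=float32), ((474.2960205078125, -189.83407592773438), (48.363304138183594, 39.90068054199219), 39.37257766723633))
dark (32, array([ 514.7657 , -184.71638], dtype=float32), ((514.894775390625, -182.98464965820312), (7.152256011962891, 40.46714782714844), 0.820233941078186)) 54
```

Request:
step_arm(moves=[0,0,0,0,0,-1,-1,0,0,0,0,0,-1,-1,0,0,0,0,0,-1,-1,0,0,0,0,0,-1,-1,0,0,0,0,0,-1,-1,0,0,0,0,0,-1,-1,0,0,0,0,0,-1,-1,0,0,0,0,0,-1,-1])

```text
time: 0.77
tool_pos: [152.7, -499.7, 222.6]
tcp_rot: [-3.134, -0.006, 0.879]
contact_force: [-0.3, -0.8, 0.6]
grip_width: 91.7
```

Request:
step_arm(moves=[0,0,0,0,0,-1,-1,0,0,0,0,0,-1,-1,0,0,0,0,0,-1,-1,0,0,0,0,0,-1,-1,0,0,0,0,0,-1,-1,0,0,0,0,0,-1,-1,0,0,0,0,0,-1,-1,0,0,0,0,0,-1,-1])

```text
time: 1.43
tool_pos: [152.4, -497.5, 219.1]
tcp_rot: [-3.137, -0.017, 1.466]
contact_force: [-0.3, 0.7, -0.1]
grip_width: 91.8
```

Request:
step_arm(moves=[0.5,1,-0.1,0,0,-1,-1,0.5,1,-0.1,0,0.1,0,-1,0.5,1,-0.1,0,0.1,0,-1,0.5,1,-0.1,0,0,0,-1,0.5,1,-0.1,0,0,0,-1,0.5,1,-0.1,0,0,0,-1,0.5,1,-0.1,0,0,0,-1,0.5,1,-0.1,0,0,0,-1])

```text
time: 2.1
tool_pos: [317.2, -421.4, 233.2]
tcp_rot: [-3.134, -0.04, 1.536]
contact_force: [-0.0, -0.4, 0.3]
grip_width: 91.8
```

Request:
step_arm(moves=[1,0.7,-0.1,0,0,0,-1,1,0.7,-0.1,0,0,0,-1,1,0.7,-0.1,0,0,0,-1,1,0.7,-0.1,0,0,0,-1,1,0.7,-0.1,0,0,0,-1,1,0.7,-0.1,0,0,0,-1,1,0.7,-0.1,0,0,0,-1,1,0.7,-0.1,0,0,0,-1])

```text
time: 2.77
tool_pos: [440.0, -258.3, 252.0]
tcp_rot: [-3.129, -0.045, 1.535]
contact_force: [0.1, -0.0, 0.9]
grip_width: 91.8
```

Request:
step_arm(moves=[1,0.5,0.1,-0.2,-0.3,0,-1,1,0.5,0,0,-0.3,0,-1,1,0.3,0,0,0,0,-1,0,0,0,0,0,0,-1])

```text
time: 3.1
tool_pos: [470.9, -192.8, 250.3]
tcp_rot: [3.14, -0.004, 1.538]
contact_force: [-0.0, 0.3, 0.3]
grip_width: 91.7
```

```bash
python3 - <<'E'
from h import *
o=get_obs(); im=capture("wrist"); save("w1",im); np.save("w1.npy",o['tool_pos']); np.save("w1r.npy",o['tcp_rot'])
C=cam("wrist",o); print(o['tool_pos'],o['tcp_rot'],proj(C,[484,-181,91]))
E
```

```text
[ 470.88907067 -192.7574004   250.26023917] [ 3.14038405 -0.00402587  1.53839623] [[334.21060863 214.33895427]]
```

View pics/w1.png

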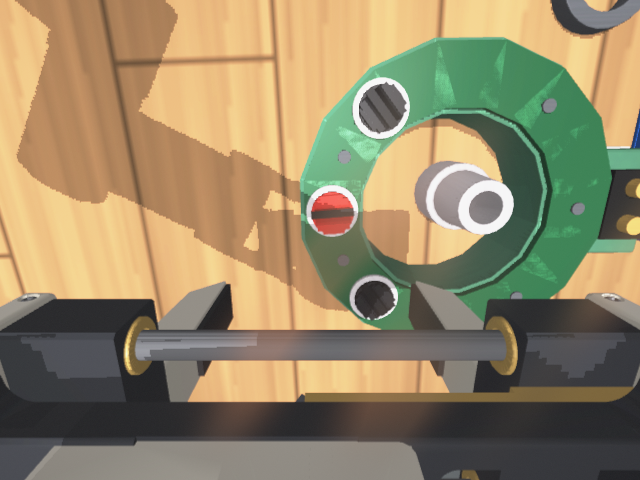

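The wrist picture shows the red screw at about (332,211), with its slot nearly horizontal, i.e. along world x. The prediction from the top view was (334,214).

```bash
cat >> m.py <<'E'
def red(im,C,b,z=91,name=None):
    hsv=cv2.cvtColor(im,cv2.COLOR_RGB2HSV).astype(int); H,S,V=[hsv[...,i] for i in range(3)]
    m=np.zeros(H.shape,np.uint8); m[b[1]:b[3],b[0]:b[2]]=1
    r=(((H<10)|(H>170))&(S>130)&(V>70)&(m>0)).astype(np.uint8)
    cs,_=cv2.findContours(r,cv2.RETR_EXTERNAL,cv2.CHAIN_APPROX_NONE)
    pts=np.vstack([c for c in cs if cv2.contourArea(c)>15])[:,0]
    (c,rad)=cv2.minEnclosingCircle(ray(C,pts,z)[:,:2].astype(np.float32))
    hull=cv2.fillConvexPoly(np.zeros_like(m),cv2.convexHull(pts),1)
    d=(hull>0)&(V<90)
    print("circle",c,rad,"slot",rect_of(d,C,z-6),"px",np.argwhere(d).mean(0)[::-1])
    vu=np.argwhere(d)[:,::-1]; P=ray(C,vu,z-6)[:,:2]; q=P-P.mean(0); w=np.linalg.svd(q,full_matrices=False)[2][0]
    print("slot ang deg",np.degrees(np.arctan(w[1]/w[0])),"mean",P.mean(0))
E
python3 - <<'E'
from m import *
im=cv2.imread('pics/w1.png')[:,:,::-1]
o={'tool_pos':np.load('w1.npy'),'tcp_rot':np.load('w1r.npy')}
red(im,cam("wrist",o),(300,180,362,242)); save("w1c",im,(290,170,370,250),8)
E
```

```text
circle (481.6182556152344, -180.21214294433594) 20.88640785217285 slot (92, array([ 469.61642, -181.43317], dtype=float32), ((469.8544616699219, -181.47813415527344), (5.965406894683838, 14.651812553405762), 88.15206146240234)) px [319.25      213.9673913]
slot ang deg 5.363656527748374 mean [ 469.61637361 -181.43315752]
```

View pics/w1c.png

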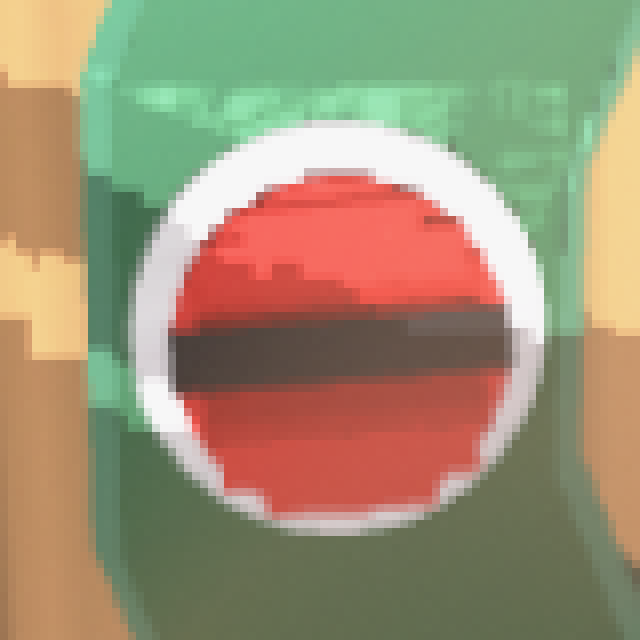

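Request:
step_arm(moves=[1,0.2,0,0,0,0,-1,1,0.2,0,0,0,0,-1,1,0.2,0,0,0,0,-1,1,0.2,0,0,0,0,-1,1,0.2,0,0,0,0,-1,1,0.2,0,0,0,0,-1,1,0.2,0,0,0,0,-1,1,0.2,0,0,0,0,-1])

```text
time: 3.82
tool_pos: [507.2, -40.0, 248.0]
tcp_rot: [-3.137, 0.0, 1.527]
contact_force: [-0.0, -0.8, 0.1]
grip_width: 91.7
```

Request:
step_arm(moves=[1,0.2,0,0,0,0,-1,1,0.2,0,0,0,0,-1,1,0.2,0,0,0,0,-1,1,0.2,0,0,0,0,-1,1,0.2,0,0,0,0,-1,1,0.2,0,0,0,0,-1,1,0.2,0,0,0,0,-1,1,0.2,0,0,0,0,-1])

```text
time: 4.48
tool_pos: [548.7, 116.2, 245.2]
tcp_rot: [-3.133, 0.004, 1.518]
contact_force: [0.0, -0.6, 1.0]
grip_width: 91.4
```

Request:
step_arm(moves=[1,-0.1,0,-0.1,0,-0.2,-1,1,-0.1,0,0,0,-0.1,-1,1,0,0,0,0,0,-1,1,0,0,0,0,0,-1,0,0,0,0,0,0,-1])

```text
time: 4.9
tool_pos: [550.1, 196.9, 242.2]
tcp_rot: [-3.137, 0.005, 1.537]
contact_force: [0.2, 0.1, -0.6]
grip_width: 92.0
```

```bash
python3 - <<'E'
from m import *
o0={'tool_pos':np.load('w1.npy'),'tcp_rot':np.load('w1r.npy')}
print("slot c",ray(cam("wrist",o0),[332.5,213.7],85))
o=get_obs(); im=capture("wrist"); save("w2",im); np.save("w2.npy",o['tool_pos']); np.save("w2r.npy",o['tcp_rot'])
C=cam("wrist",o); print(o['tool_pos'],o['tcp_rot'],proj(C,[544,201,128]))
E
```

```text
slot c [[ 482.55689007 -181.5858345    85.        ]]
[550.07318286 196.85472145 242.21794132] [-3.13665316  0.00491291  1.53708671] [[314.49408187 233.92130977]]
```

View pics/w2.png

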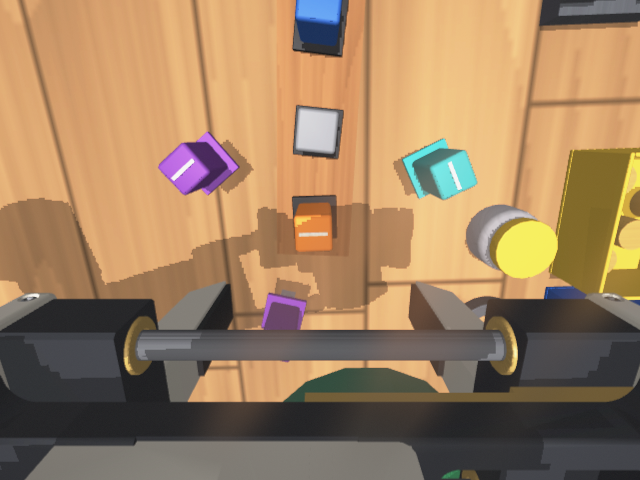

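The wrist picture shows the orange driver's white line at (313.5,234.5), almost horizontal. That agrees with the predicted (314.5,233.9).

```bash
python3 - <<'E'
from m import *
o={'tool_pos':np.load('w2.npy'),'tcp_rot':np.load('w2r.npy')};C=cam("wrist",o)
im=cv2.imread('pics/w2.png')[:,:,::-1]
hsv=cv2.cvtColor(im,cv2.COLOR_RGB2HSV).astype(int); H,S,V=[hsv[...,i] for i in range(3)]
m=np.zeros(H.shape,bool);m[200:255,290:340]=1
w=m&(S<110)&(V>190)
vu=np.argwhere(w)[:,::-1];P=ray(C,vu,128)[:,:2];q=P-P.mean(0);v=np.linalg.svd(q,full_matrices=False)[2][0]
print(len(P),P.mean(0),np.degrees(np.arctan(v[1]/v[0])))
# edges of flange underside? black flange rect
save("w2c",im,(280,190,350,265),8)
E
```

```text
116 [542.71976525 201.10616249] 0.9538925905553499
```

View pics/w2c.png

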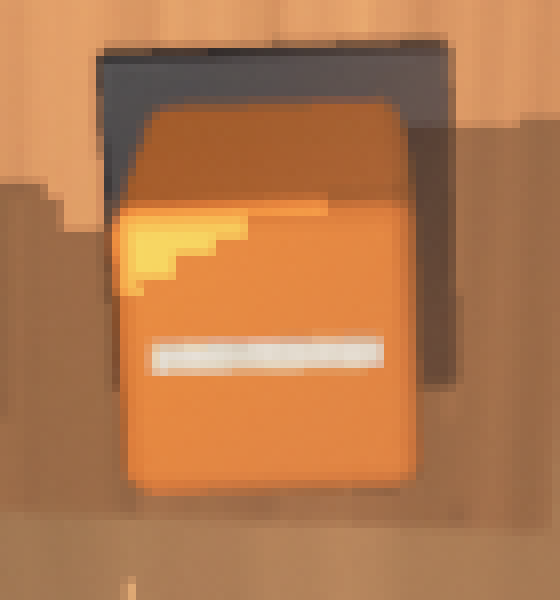

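Request:
step_arm(moves=[0.2,-0.35,0,0,0,-0.5,-1,0,0,1,0,0,0,-1,0,0,1,0,0,0,-1,0,0,1,0,0,0,-1,0,0,1,0,0,0,-1,0,0,1,0,0,0,-1,0,0,0.5,0,0,0,-1])

```text
time: 5.53
tool_pos: [547.1, 187.5, 130.3]
tcp_rot: [3.14, 0.009, 1.566]
contact_force: [0.1, -0.4, 0.6]
grip_width: 91.8
```

Request:
step_arm(moves=[0.68,-0.2,0,0,0.1,0,-1,0,0,0.4,0,0,0,-1,0,0,0.4,0,0,0,-1,0,0,0,0,0,0,-1])

```text
time: 5.87
tool_pos: [542.8, 197.5, 111.0]
tcp_rot: [-3.139, 0.004, 1.562]
contact_force: [-0.3, -0.4, -0.9]
grip_width: 91.8
```

Request:
step_arm(moves=[0.25,0,0.5,0,0,0,-1,0.1,0,0.5,0,0,0,-1,0.1,0,0.4,0,0,0,-1,0.05,0,0.3,0,0,0,-1,0,0,0,0,0,0,-1])

```text
time: 6.28
tool_pos: [544.0, 208.4, 74.9]
tcp_rot: [3.141, 0.003, 1.562]
contact_force: [-0.5, 0.5, -0.3]
grip_width: 91.6
```

Request:
step_arm(moves=[-0.37,0,0.1,0,0,0,-1,0,0,0,0,0,0,-1])

```text
time: 6.45
tool_pos: [543.6, 200.8, 72.1]
tcp_rot: [-3.141, 0.004, 1.564]
contact_force: [-0.2, 0.1, -0.2]
grip_width: 91.9
```

```bash
python3 - <<'E'
from m import *
o=get_obs(); im=capture("wrist"); save("w3",im); C=cam("wrist",o); print(o['tool_pos'],o['tcp_rot'],proj(C,[[543.2,201,128],[527.2,201,128],[559.2,201,128]]))
E
```

```text
[543.60394529 200.83697863  72.13311698] [-3.14108083  0.00376086  1.56375063] [[320.98648155 372.19310973]
 [276.48465241 372.41528485]
 [365.52384834 371.97075719]]
```

View pics/w3.png

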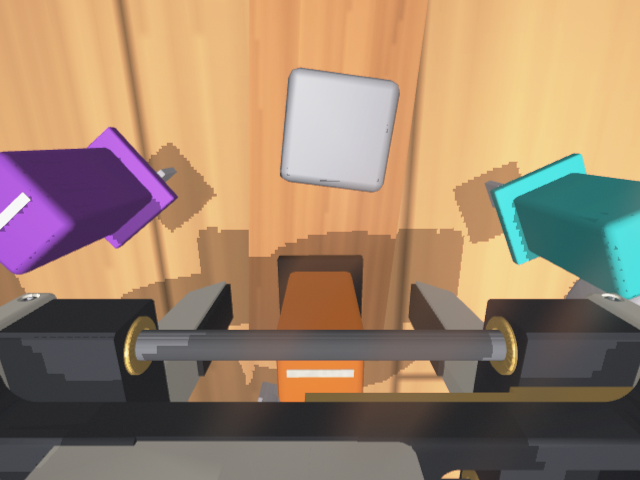

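The handle sits centred between the fingers and the white line at (320,374) is level with the jaws. I close the gripper now.

Request:
step_arm(moves=[0,0,0,0,0,0,1,0,0,0,0,0,0,1,0,0,0,0,0,0,1,0,0,0,0,0,0,1,0,0,0,0,0,0,1,0,0,0,0,0,0,1,0,0,0,0,0,0,1,0,0,0,0,0,0,1])

```text
time: 7.17
tool_pos: [545.1, 201.1, 74.5]
tcp_rot: [3.138, 0.002, 1.562]
contact_force: [0.6, 0.1, -0.2]
grip_width: 43.1
```

Request:
step_arm(moves=[0,-0.07,0.1,0,0,0,1,0,0,0,0,0,0,1,0,0,0,0,0,0,1,0,0,0,0,0,0,1,0,0,0,0,0,0,1])

```text
time: 7.58
tool_pos: [543.6, 201.2, 72.3]
tcp_rot: [3.138, 0.002, 1.563]
contact_force: [-0.3, 0.4, -0.5]
grip_width: 32.2
```

Request:
step_arm(moves=[0,0,-0.4,0,0,0,1,0,0,-0.4,0,0,0,1,0,0,-0.4,0,0,0,1,0,0,0,0,0,0,1])

```text
time: 7.92
tool_pos: [542.9, 201.2, 98.0]
tcp_rot: [3.14, 0.003, 1.563]
contact_force: [1.1, 0.2, -1.3]
grip_width: 31.6
```

Request:
step_arm(moves=[0,0,-0.5,0,0,0,1,0,0,-0.5,0,0,0,1,0,0,-0.5,0,0,0,1,0,0,-0.5,0,0,0,1,0,0,-1,0,0,0,1,0,0,-1,0,0,0,1,0,0,-1,0,0,0,1,0,0,-1,0,0,0,1])

```text
time: 8.58
tool_pos: [540.4, 201.0, 225.6]
tcp_rot: [-3.138, 0.004, 1.563]
contact_force: [0.4, 0.7, -1.5]
grip_width: 31.9
```

Request:
step_arm(moves=[0,0,-0.6,0,0,0,1,0,0,-0.2,0,0,0,1,0,0,0,0,0,0,1])

```text
time: 8.83
tool_pos: [542.1, 201.6, 250.3]
tcp_rot: [3.134, 0.001, 1.563]
contact_force: [-0.3, 0.1, -2.2]
grip_width: 32.0
```

```bash
python3 - <<'E'
from m import *
o=get_obs(); im=capture("scene"); save("s3",im,(300,120,500,320),3); print(o['tool_pos'],o['tcp_rot'],o['joint_positions'],o['contact_force'],o['moment'])
E
```

```text
[542.09569963 201.55365872 250.25597298] [3.13411931e+00 1.20691077e-03 1.56268503e+00] [ 0.22508919  0.42113911  1.33742801 -0.00295714  1.37603419  0.23375815] [-0.2975799   0.05835595 -2.20543103] [-0.00964893 -0.12456297  0.02434494]
```

View pics/s3.png

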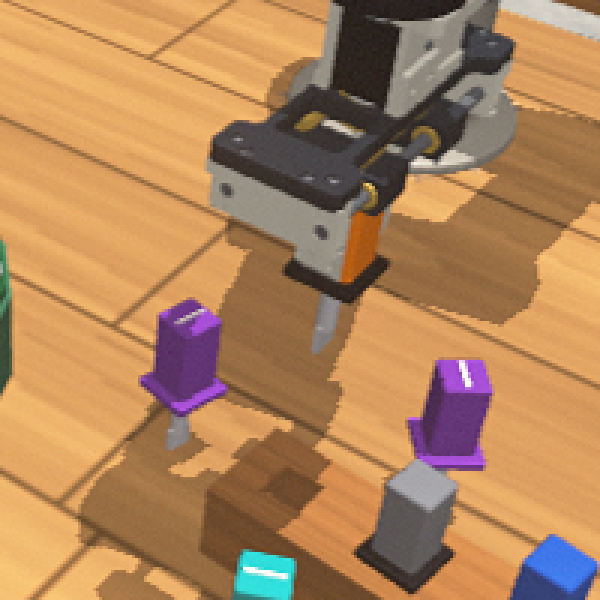

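The driver is held upright below the gripper with its blade clear of the stand. Next I carry it to the screw.

Request:
step_arm(moves=[-1,-0.15,0,0,0,-0.5,1,-1,-0.15,0,0,0,-0.4,1,-1,-0.15,0,0,0,0,1,-1,-0.15,0,0,0,0,1,-1,-0.15,0,0,0,0,1,-1,-0.15,0,0,0,0,1,-1,-0.15,0,0,0,0,1,-1,-0.15,0,0,0,0,1])

```text
time: 9.55
tool_pos: [520.2, 38.2, 241.3]
tcp_rot: [-3.133, -0.0, 1.636]
contact_force: [0.4, -0.5, -1.7]
grip_width: 31.8
```

Request:
step_arm(moves=[-1,-0.15,0,0,0,0,1,-1,-0.15,0,0,0,0,1,-1,-0.15,0,0,0,0,1,-1,-0.15,0,0,0,0,1,-1,-0.15,0,0,0,0,1,-1,-0.15,0,0,0,0,1,-1,-0.15,0,0,0,0,1,-1,-0.15,0,0,0,0,1])

```text
time: 10.22
tool_pos: [500.0, -129.9, 232.1]
tcp_rot: [-3.116, -0.006, 1.636]
contact_force: [-0.3, 0.1, -0.4]
grip_width: 32.0
```

Request:
step_arm(moves=[-1,-0.3,0,-0.2,0,0.1,1,-1,-0.3,0,-0.15,0,0,1,-0.4,-0.15,0,0,0,0,1,0,0,0,0,0,0,1])

```text
time: 10.55
tool_pos: [484.8, -183.5, 227.3]
tcp_rot: [-3.134, -0.009, 1.625]
contact_force: [-1.0, 0.5, -1.2]
grip_width: 31.8
```

```bash
python3 - <<'E'
from m import *
o=get_obs(); im=capture("wrist"); save("w4",im); print(o['tool_pos'],o['tcp_rot'])
im=capture("scene"); save("s4",im,(180,60,340,220),4);
im=capture("top"); save("t4",im,(340,180,540,330),4);
E
```

```text
[ 484.78049287 -183.49430675  227.32742855] [-3.13382731 -0.00913495  1.62475565]
```

View pics/w4.png

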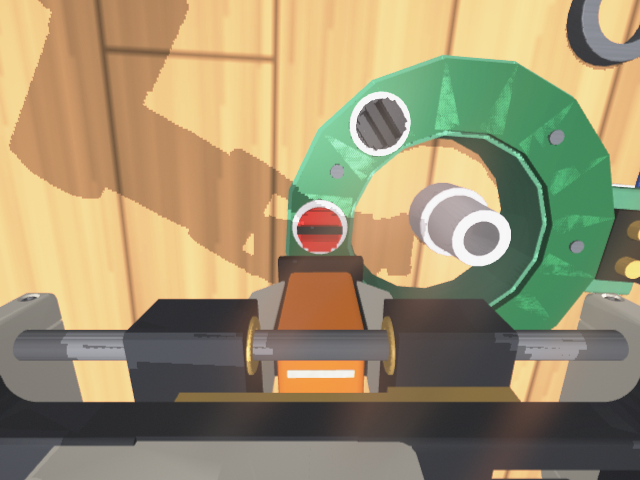

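View pics/s4.png

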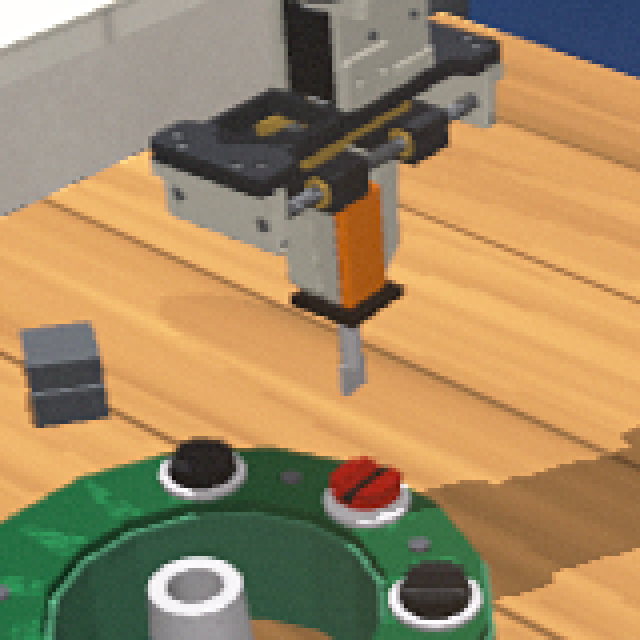

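The wrist picture shows the red slot at (320,230), level and parallel to the handle's white line, so the yaw is aligned. I refine the centre.

```bash
python3 - <<'E'
from m import *
o={'tool_pos':np.array([ 484.78,-183.494,227.327]),'tcp_rot':np.array([-3.13383,-0.009135,1.62476])}
im=cv2.imread('pics/w4.png')[:,:,::-1];C=cam("wrist",o)
red(im,C,(290,198,352,262)); save("w4c",im,(285,190,355,260),8); print(ray(C,[320,230],85))
E
```

```text
circle (481.5792236328125, -180.87767028808594) 21.371932983398438 slot (124, array([ 470.226  , -182.41179], dtype=float32), ((471.0350341796875, -182.4093780517578), (17.572410583496094, 5.696472644805908), 3.228097438812256)) px [306.59677419 229.95967742]
slot ang deg 5.239735845271985 mean [ 470.22604062 -182.41179038]
[[ 482.55040486 -181.75090659   85.        ]]
```

View pics/w4c.png

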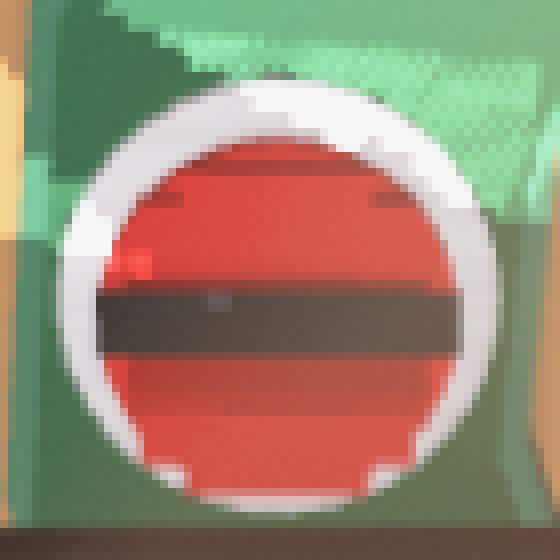

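Request:
step_arm(moves=[0.1,-0.11,0,-0.1,-0.12,0,1,0,0,0.4,0,0,0,1,0,0,0.4,0,0,0,1,0,0,0.4,0,0,0,1,0,0,0.4,0,0,0,1,0,0,0.4,0,0,0,1,0,0,0.2,0,0,0,1,0,0,0,0,0,0,1])

```text
time: 11.37
tool_pos: [483.8, -174.2, 178.2]
tcp_rot: [-3.141, -0.002, 1.634]
contact_force: [0.2, 0.2, -1.2]
grip_width: 31.8
```

Request:
step_arm(moves=[-0.36,-0.08,0.2,0,0,0.13,1,0,0,0.2,0,0,0,1,0,0,0.1,0,0,0,1,0,0,0,0,0,0,1])

```text
time: 11.7
tool_pos: [482.8, -182.4, 167.2]
tcp_rot: [-3.141, -0.003, 1.623]
contact_force: [-0.2, 1.9, 0.3]
grip_width: 31.8
```

```bash
python3 - <<'E'
from m import *
im=capture("scene"); save("s5",im,(220,100,320,210),7)
E
```

```text
(no output)
```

View pics/s5.png

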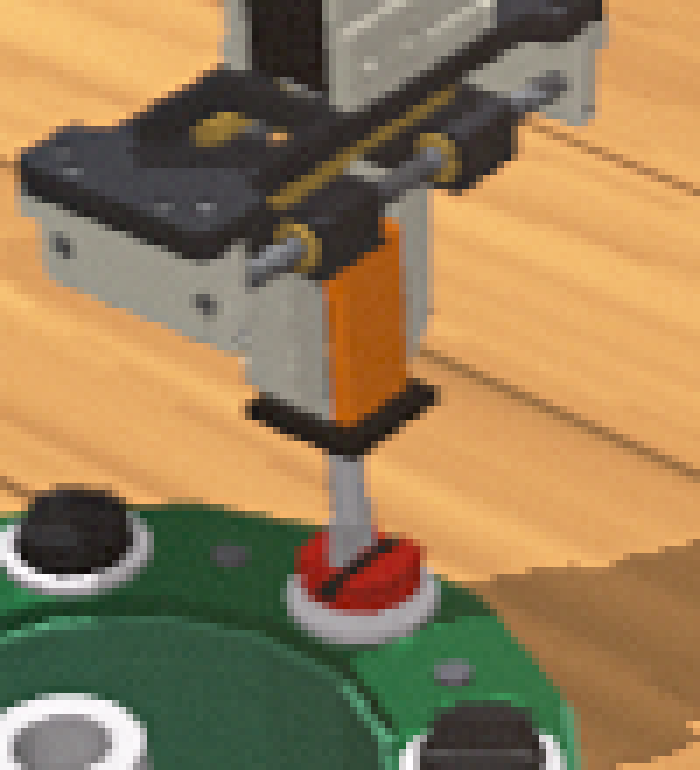

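```bash
python3 - <<'E'
from m import *
C=cam("scene"); p=proj(C,[[482.8,-182.4,102],[482.6,-181.5,85],[482.6,-181.5,91]]); print(p,(p-[220,100])*7, ray(C,[270,180],102))
E
```

```text
[[271.05552118 178.79896227]
 [271.75293561 184.95285625]
 [271.63095689 182.83164991]] [[357.38864827 551.59273587]
 [362.27054925 594.66999375]
 [361.4166982  579.8215494 ]] [[ 487.8719257  -181.05353833  102.        ]]
```

Request:
step_arm(moves=[0,0,0.3,0,0,0,1,0,0,0.15,0,0,0,1,0,0,0,0,0,0,1])

```text
time: 12.0
tool_pos: [483.8, -182.3, 163.5]
tcp_rot: [3.137, -0.001, 1.623]
contact_force: [-0.2, 2.3, -2.1]
grip_width: 32.2
```

Request:
step_arm(moves=[0,0,0.1,0,0,0,1,0,0,0.1,0,0,0,1])

```text
time: 12.17
tool_pos: [484.2, -182.2, 162.4]
tcp_rot: [3.134, 0.001, 1.624]
contact_force: [-7.4, 2.9, 22.1]
grip_width: 31.8
```

```bash
python3 - <<'E'
from m import *
im=capture("scene"); save("s6",im,(220,100,320,210),7)
im=capture("top"); save("t6",im,(380,200,500,320),6)
o=get_obs();print(o['tool_pos'],o['contact_force'],o['moment'])
E
```

```text
[ 484.12328322 -182.12560489  162.57154891] [-4.81072507  3.59018284 15.71704389] [0.74903437 1.19553382 0.00691552]
```

View pics/s6.png

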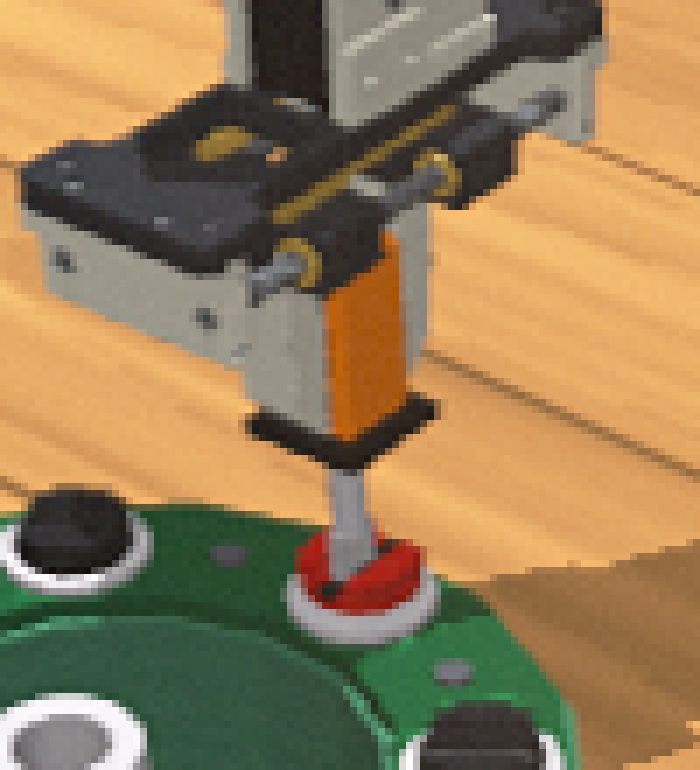

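View pics/t6.png

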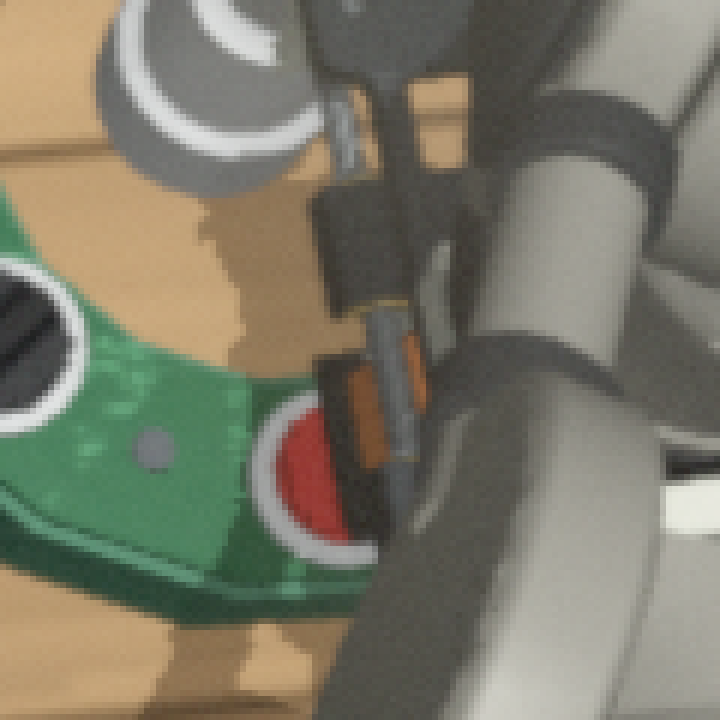

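```bash
python3 - <<'E'
from m import *
C=cam("scene")
a=np.radians(3.2)
def corner(x,y): return np.array([x+22*np.cos(a)-22*np.sin(a),y+22*np.sin(a)+22*np.cos(a)])
for nm,xy in [("s6",(484.1,-182.1)),("s5",(482.8,-182.4))]:
    c=corner(*xy)
    for z in (140,145,150,155,160): print(nm,z,((proj(C,[*c,z])-[220,100])*7).round(0))
for z in(85,88,91,94,97): print(z,((proj(C,[484.1,-182.1,z])-[220,100])*7).round(0))
E
```

```text
s6 140 [[360. 510.]]
s6 145 [[359. 497.]]
s6 150 [[358. 484.]]
s6 155 [[358. 470.]]
s6 160 [[357. 456.]]
s5 140 [[362. 508.]]
s5 145 [[361. 495.]]
s5 150 [[360. 481.]]
s5 155 [[360. 468.]]
s5 160 [[359. 454.]]
85 [[358. 596.]]
88 [[357. 589.]]
91 [[357. 581.]]
94 [[357. 574.]]
97 [[356. 566.]]
```

```bash
python3 - <<'E'
from m import *
from scipy.optimize import least_squares
o4={'tool_pos':np.array([ 484.78,-183.494,227.327]),'tcp_rot':np.array([-3.13383,-0.009135,1.62476])}
o1={'tool_pos':np.load('w1.npy'),'tcp_rot':np.load('w1r.npy')}
o2={'tool_pos':np.load('w2.npy'),'tcp_rot':np.load('w2r.npy')}
obs=[(cam("top"),(438.5,278.5)),(cam("scene"),(271.2,181.2)),(cam("wrist",o4),(320,230)),(cam("wrist",o1),(332.5,213.7))]
f=lambda p,ob:np.concatenate([(proj(C,p)[0]-uv) for C,uv in ob])
for ob in (obs,obs[:3],obs[:2],obs[1:3]):
    r=least_squares(f,[483,-181,88],args=(ob,));print(r.x,r.fun.round(1))
# driver line top (must be 128)
ob=[(cam("top"),(140+307/5,220+197/5)),(cam("scene"),(360+340/8,230+225/8)),(cam("wrist",o2),(313.5,234.5))]
for b in (ob,ob[:2],ob[1:]):
    r=least_squares(f,[543,201,128],args=(b,));print("drv",r.x,r.fun.round(1))
E
```

```text
[ 482.4673091  -179.40909054   95.76189245] [-0.4 -0.1  1.   0.2 -0.1  0.4  0.2  0.2]
[ 482.58438228 -179.50229284   95.75892001] [-0.4 -0.2  1.   0.3  0.1  0.5]
[ 482.67368674 -180.71728865   95.50991581] [ 0.3 -0.3  0.6  0.2]
[ 482.70621119 -179.24981826   96.07626187] [1.  0.2 0.2 0.3]
drv [543.20756698 200.50721775 127.83635425] [ 0.5 -0.3  0.7  0.1  0.   0. ]
drv [543.24608746 200.43108825 127.92964265] [ 0.5 -0.3  0.7  0. ]
drv [543.19458532 200.10305016 127.05022961] [0.5 0.3 0.  0.3]
```

Request:
step_arm(moves=[0.1,-0.05,-0.05,0,0,0,1,0.05,0,0.05,0,0,0,1,0,0,0.1,0,0,0,1,0,0,0.1,0,0,0,1])

```text
time: 12.6
tool_pos: [483.8, -180.1, 162.2]
tcp_rot: [3.13, 0.006, 1.624]
contact_force: [-8.7, 2.5, 27.7]
grip_width: 32.0
```

```bash
python3 - <<'E'
from m import *
im=capture("scene"); save("s7",im,(250,155,295,200),16)
im=capture("wrist"); save("w7",im)
o=get_obs();print(o['tool_pos'],o['contact_force'],o['moment'])
E
```

```text
[ 483.7381911  -180.15571592  162.38659105] [-5.90013652  2.50753339 20.58926977] [ 0.59501107  1.52148974 -0.01997734]
```

View pics/s7.png

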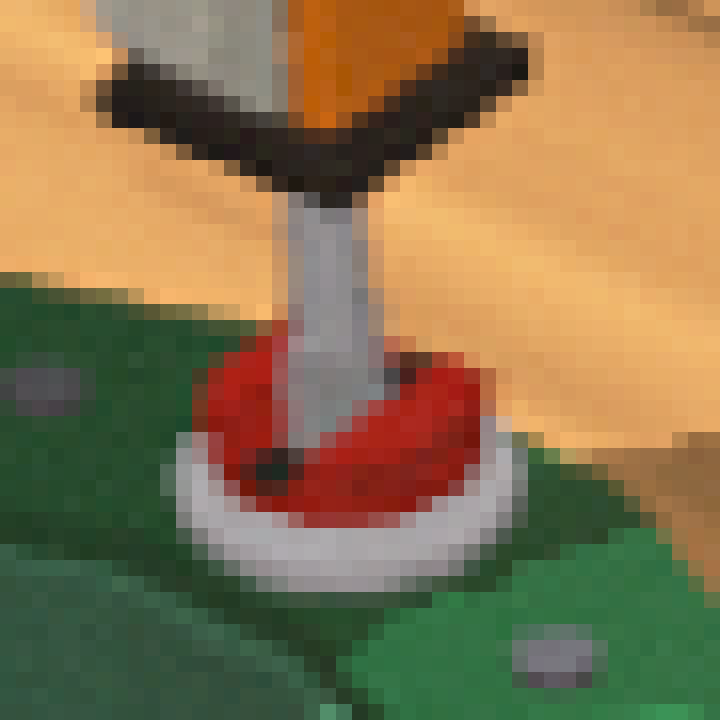

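View pics/w7.png

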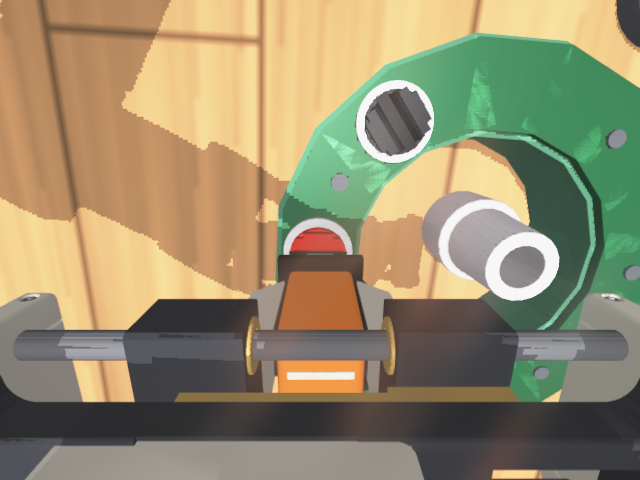

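The blade is in the slot: in the scene crop its lower edge at (290–390, 370–450) is cut off by the near slot wall. I start turning while pressing.

Request:
step_arm(moves=[0,-0.03,0.1,0.05,0,0.8,1,0,0,0.12,0.05,0,0.8,1,0,0,0.12,0,0,0.8,1,0,0,0.12,0,0,0.8,1])

```text
time: 13.03
tool_pos: [485.3, -181.3, 162.1]
tcp_rot: [3.126, 0.008, 1.394]
contact_force: [-7.3, 3.2, 22.0]
grip_width: 31.8
```

Request:
step_arm(moves=[0.03,-0.1,0.12,0.1,0.05,0.8,1,0,-0.05,0.12,0.1,0.05,0.8,1,0,-0.02,0.12,0.05,0,0.8,1,0,-0.02,0.12,0.05,0,0.8,1])

```text
time: 13.37
tool_pos: [485.7, -181.2, 161.6]
tcp_rot: [3.131, 0.001, 1.161]
contact_force: [-5.3, 3.1, 21.2]
grip_width: 31.8
```

```bash
python3 - <<'E'
from m import *
im=capture("scene"); save("s8",im,(250,155,295,200),16)
o=get_obs();print(o['tool_pos'],o['contact_force'],o['moment'])
E
```

```text
[ 485.73879447 -181.19634472  161.56880334] [-4.58191909  3.670589   21.12327327] [0.79149934 1.14101275 0.07579305]
```

View pics/s8.png

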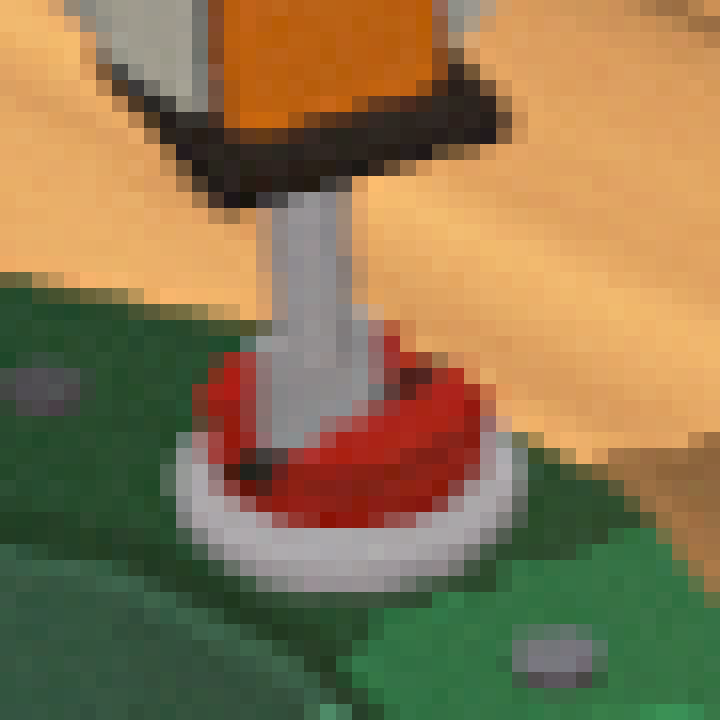

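Request:
step_arm(moves=[0,-0.12,0.12,0.05,0,0.8,1,0,-0.08,0.12,0.05,0,0.8,1,0,-0.08,0.12,0.05,0,0.8,1,0,-0.05,0.12,0.05,0,0.8,1])

```text
time: 13.75
tool_pos: [485.1, -181.1, 160.8]
tcp_rot: [3.125, -0.001, 0.926]
contact_force: [-5.5, -0.1, 18.9]
grip_width: 32.3
```

Request:
step_arm(moves=[-0.02,-0.1,0.14,0.1,0,0.8,1,-0.02,-0.08,0.14,0.1,0,0.8,1,0,-0.08,0.14,0.05,0,0.8,1,0,-0.05,0.14,0.05,0,0.8,1])

```text
time: 14.08
tool_pos: [484.5, -181.8, 159.6]
tcp_rot: [3.127, -0.006, 0.693]
contact_force: [-7.9, 1.6, 23.0]
grip_width: 31.6
```

Request:
step_arm(moves=[-0.02,-0.1,0.14,0.1,-0.05,0.8,1,-0.02,-0.08,0.14,0.1,-0.05,0.8,1,0,-0.08,0.14,0.05,0,0.8,1,0,-0.05,0.14,0.05,0,0.8,1])

```text
time: 14.42
tool_pos: [484.2, -182.1, 158.5]
tcp_rot: [3.13, -0.006, 0.461]
contact_force: [-7.1, 0.8, 22.7]
grip_width: 31.7
```

```bash
python3 - <<'E'
from m import *
im=capture("scene"); save("s9",im,(250,155,295,200),16)
o=get_obs();print(o['tool_pos'],o['contact_force'],o['moment'])
E
```

```text
[ 484.19064841 -182.0328002   158.50592089] [-6.81320035  0.65975317 22.83454796] [0.16420694 1.45511913 0.06304215]
```

View pics/s9.png

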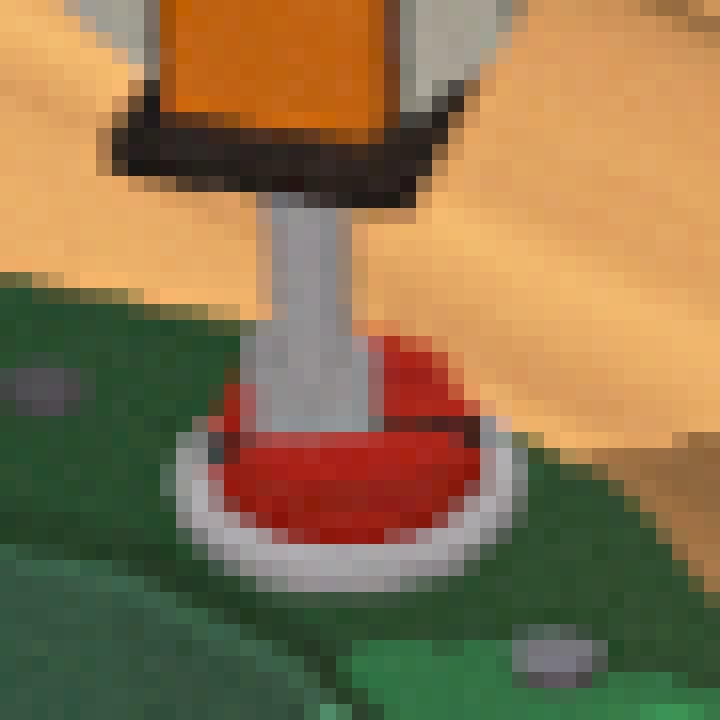

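Request:
step_arm(moves=[0,-0.05,0.14,0.05,-0.05,0.8,1,0,-0.05,0.14,0.05,0,0.6,1,0,-0.03,0.12,0.05,0,0.6,1])

```text
time: 14.72
tool_pos: [484.4, -182.1, 157.9]
tcp_rot: [3.132, -0.007, 0.313]
contact_force: [-6.9, 1.1, 19.6]
grip_width: 31.7
```

```bash
python3 -c "
from h import *
o=get_obs();print(o['tool_pos'],o['tcp_rot'],o['contact_force'],o['moment'])"
```

```text
[ 484.3880549  -182.09621178  157.90205201] [ 3.13157432 -0.00749083  0.3132054 ] [-6.93315637  1.08308469 19.57433558] [0.39567406 1.55596679 0.08556062]
```

Request:
step_arm(moves=[0,-0.02,0.12,0.05,0,0.6,1,0,-0.02,0.12,0,0,0.6,1])

```text
time: 14.88
tool_pos: [484.5, -182.3, 157.4]
tcp_rot: [3.132, -0.01, 0.226]
contact_force: [-6.7, 2.7, 24.2]
grip_width: 31.9
```

```bash
python3 -c "
from h import *
o=get_obs();print(o['tool_pos'],o['tcp_rot'],o['contact_force'],o['moment'])"
```

```text
[ 484.47693223 -182.27963099  157.4305535 ] [ 3.13180679 -0.01013893  0.22613414] [-6.68319407  2.67610788 24.16559186] [0.82137624 1.57474957 0.13108651]
```

Request:
step_arm(moves=[0,-0.02,0.12,0.05,0,0.6,1,0,-0.02,0.12,0,0,0.6,1,0,-0.02,0.12,0,0,0.6,1])

```text
time: 15.13
tool_pos: [485.5, -182.2, 157.3]
tcp_rot: [3.131, -0.017, 0.096]
contact_force: [-5.1, 2.8, 21.8]
grip_width: 31.9
```

```bash
python3 -c "
from m import *
o=get_obs();print(o['tool_pos'],o['tcp_rot'],o['contact_force'],o['moment'])
im=capture('scene'); save('s10',im,(250,155,295,200),16)
im=capture('wrist'); save('w10',im)"
```

```text
[ 485.52318738 -182.24679449  157.28468875] [ 3.13077534 -0.01684162  0.09632938] [-5.13560187  2.84807719 21.81056137] [0.76809141 1.34473909 0.35819529]
```

View pics/s10.png

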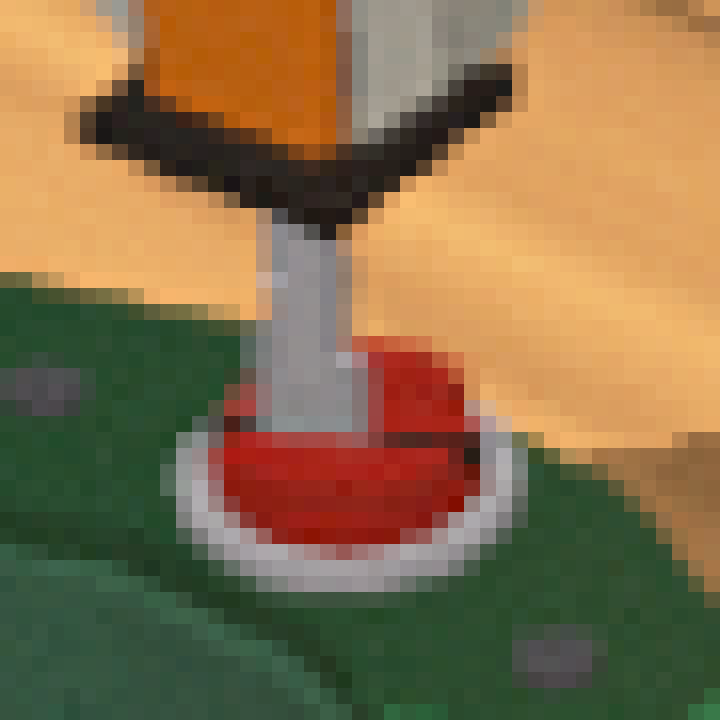

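View pics/w10.png

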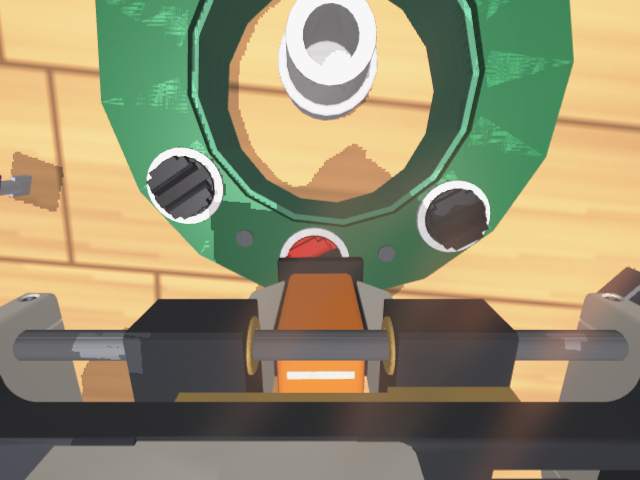

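Request:
step_arm(moves=[0,-0.02,0.12,0.05,0,0.5,1,0,-0.02,0.12,0,0,0.5,1])

```text
time: 15.4
tool_pos: [486.6, -182.4, 157.1]
tcp_rot: [3.131, -0.022, 0.028]
contact_force: [-4.8, 1.9, 21.0]
grip_width: 31.8
```

```bash
python3 -c "
from m import *
o=get_obs();print(o['tool_pos'],o['tcp_rot'],o['contact_force'],o['moment'])"
```

```text
[ 486.64907914 -182.43187529  157.13912234] [ 3.13097836 -0.0221088   0.02818887] [-4.76225566  1.94440651 21.03094481] [0.72804047 1.25767293 0.46074844]
```

Request:
step_arm(moves=[0,0,-0.1,0,0,-0.8,1,0,0,-0.3,0,0,-0.6,1,0,0,-0.5,0,0,0,1,0,0,-0.5,0,0,0,1,0,0,-1,0,0,0,1,0,0,-1,0,0,0,1,0,0,0,0,0,0,1])

```text
time: 15.98
tool_pos: [484.6, -181.9, 227.0]
tcp_rot: [3.129, -0.018, 0.124]
contact_force: [1.0, -0.8, -1.2]
grip_width: 32.1
```

```bash
python3 -c "
from m import *
o=get_obs();print(o['tool_pos'],o['tcp_rot'],o['contact_force'],o['moment'])
im=capture('scene'); save('s11',im,(210,100,310,200),7)
im=capture('wrist'); save('w11',im)"
```

```text
[ 484.64792646 -181.88932629  227.01171707] [ 3.1294314  -0.01823386  0.12374646] [ 1.01944785 -0.82941872 -1.18583572] [-0.0632424  -0.06617517 -0.00175081]
```

View pics/s11.png

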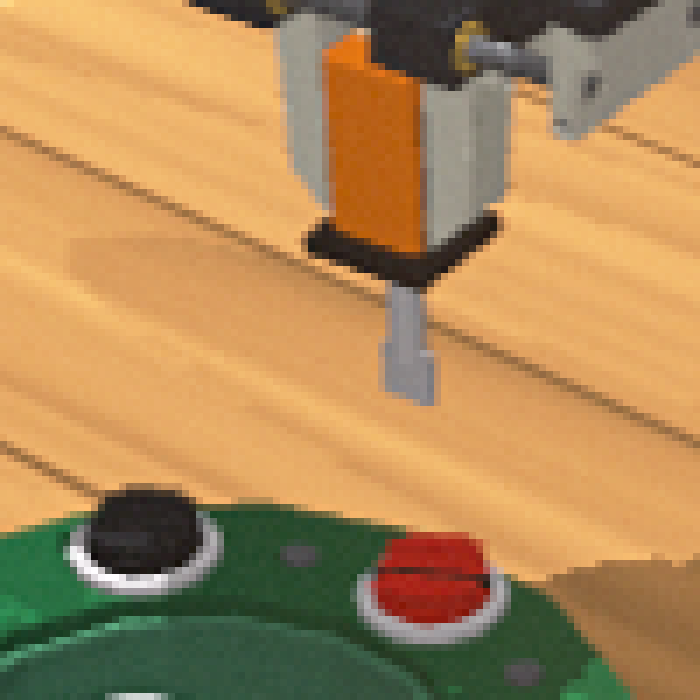

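View pics/w11.png

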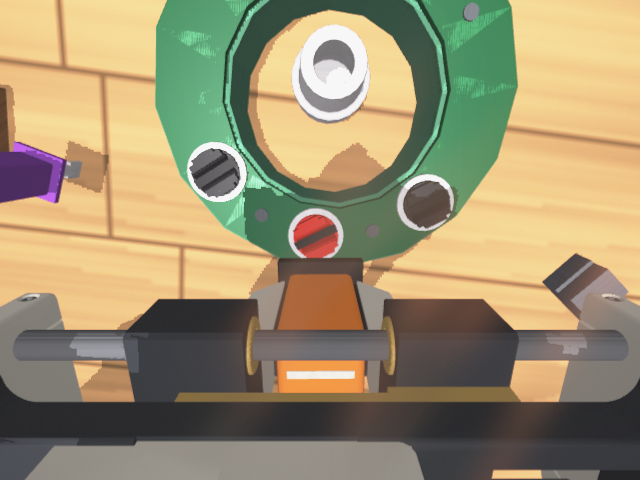

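```bash
python3 - <<'E'
from m import *
o={'tool_pos':np.array([484.648,-181.889,227.012]),'tcp_rot':np.array([3.12943,-0.01823,0.123746])}
im=cv2.imread('pics/w11.png')[:,:,::-1];C=cam("wrist",o); save("w11c",im,(280,200,352,265),9)
E
```

```text
(no output)
```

View pics/w11c.png

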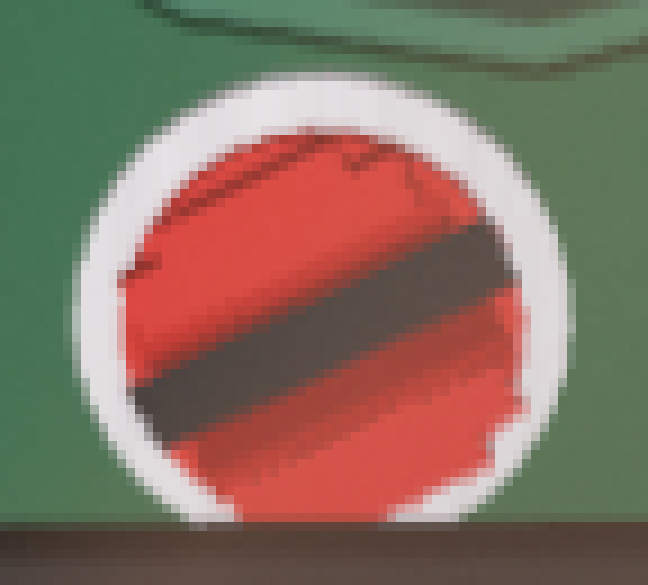

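```bash
python3 - <<'E'
from m import *
o={'tool_pos':np.array([484.648,-181.889,227.012]),'tcp_rot':np.array([3.12943,-0.01823,0.123746])};C=cam("wrist",o)
o4={'tool_pos':np.array([ 484.78,-183.494,227.327]),'tcp_rot':np.array([-3.13383,-0.009135,1.62476])};C4=cam("wrist",o4)
def ang(C,a,b,z,org,s):
    p=ray(C,np.array([a,b])/s+org,z)[:,:2];d=p[1]-p[0];return np.arctan2(d[1],d[0])
e=[ang(C,(175,445),(515,285),91,(280,200),9),ang(C,(130,395),(480,225),91,(280,200),9)]
s=[ang(C4,(100,292),(460,290),96,(285,190),8),ang(C4,(100,355),(460,357),96,(285,190),8)]
print(e,s,np.mean(s)-np.mean(e))
E
```

```text
[np.float64(-0.9954542750855851), np.float64(-0.985409014277793)] [np.float64(0.06208770261060632), np.float64(0.05084267864063009)] 1.0468968353073074
```

The screw turned 1.05 rad and sank about 5 mm, and the moment rose to 0.46 N m at the stop. In the wrist picture the slot at (316,235) is tilted, and the driver still sits straight in the jaws. Now I return it.

Request:
step_arm(moves=[0,0,-0.2,0.1,-0.15,-1,1,0,0,-0.2,0.08,-0.1,-1,1,0,0,-0.2,0,0,-1,1,0,0,-0.2,0,0,-1,1,0,0,-0.2,0,0,-1,1,0,0,-0.1,0,0,-1,1,0,0,0,0,0,-1,1,0,0,0,0,0,-1,1])

```text
time: 16.75
tool_pos: [479.0, -179.2, 234.3]
tcp_rot: [-3.118, 0.01, 0.702]
contact_force: [0.0, -0.5, -0.9]
grip_width: 32.1
```

Request:
step_arm(moves=[0,0,0,0,0,-1,1,0,0,0,0,0,-1,1,0,0,0,0,0,-1,1,0,0,0,0,0,-1,1,0,0,0,0,0,-1,1,0,0,0,0,0,-1,1,0,0,0,0,0,-1,1,0,0,0,0,0,-1,1])

```text
time: 17.42
tool_pos: [474.3, -176.9, 220.8]
tcp_rot: [-3.095, -0.009, 1.285]
contact_force: [0.8, 0.5, -1.6]
grip_width: 31.9
```

Request:
step_arm(moves=[0,0,-0.3,-0.3,0,-1,1,0,0,-0.3,-0.2,0,-1,1,0,0,-0.3,-0.2,0,-1,1,0,0,-0.3,0,0,-1,1,1,0.18,-0.1,0,0,0,1,1,0.18,-0.1,0,0,0,1,1,0.18,-0.1,0,0,0,1,1,0.18,-0.1,0,0,0,1])

```text
time: 18.08
tool_pos: [483.6, -96.5, 241.2]
tcp_rot: [-3.128, -0.021, 1.572]
contact_force: [0.1, 0.7, -1.2]
grip_width: 31.9
```

Request:
step_arm(moves=[1,0.18,0,0,0,0,1,1,0.18,0,0,0,0,1,1,0.18,0,0,0,0,1,1,0.18,0,0,0,0,1,1,0.18,0,0,0,0,1,1,0.18,0,0,0,0,1,1,0.18,0,0,0,0,1,1,0.18,0,0,0,0,1])

```text
time: 18.75
tool_pos: [508.6, 71.8, 231.9]
tcp_rot: [-3.108, -0.024, 1.565]
contact_force: [-0.3, 0.3, -1.6]
grip_width: 31.9
```

Request:
step_arm(moves=[1,0.28,-0.1,-0.2,-0.15,0,1,1,0.28,-0.1,-0.15,-0.1,0,1,1,0.28,-0.1,-0.1,-0.1,0,1,1,0.28,-0.1,0,0,0,1,1,0.28,-0.1,0,0,0,1,1,0.28,-0.1,0,0,0,1,0,0,0,0,0,0,1])

```text
time: 19.33
tool_pos: [539.9, 200.4, 231.7]
tcp_rot: [-3.122, 0.003, 1.565]
contact_force: [-0.8, -0.2, -1.9]
grip_width: 31.5
```

Request:
step_arm(moves=[0,0.18,0,-0.28,0,0,1,0,0,0.4,0,0,0,1,0,0,0.4,0,0,0,1,0,0,0.4,0,0,0,1,0,0,0.4,0,0,0,1,0,0,0.4,0,0,0,1,0,0,0.3,0,0,0,1,0,0,0,0,0,0,1])

```text
time: 20.0
tool_pos: [540.6, 196.4, 174.5]
tcp_rot: [-3.133, 0.007, 1.562]
contact_force: [-0.7, 0.1, -2.3]
grip_width: 32.2
```

Request:
step_arm(moves=[0.24,0.16,0.1,-0.12,0.1,0,1,0,0,0.4,0,0,0,1,0,0,0.4,0,0,0,1,0,0,0.2,0,0,0,1,0,0,0,0,0,0,1])

```text
time: 20.42
tool_pos: [544.7, 201.6, 150.6]
tcp_rot: [3.139, -0.001, 1.561]
contact_force: [-0.3, -0.3, -1.7]
grip_width: 31.9
```

```bash
python3 -c "
from m import *
o=get_obs();print(o['tool_pos'],o['tcp_rot'])
im=capture('scene'); save('s12',im,(340,180,460,320),5)
im=capture('wrist'); save('w12',im)"
```

```text
[544.7405621  201.55327363 150.57241855] [ 3.13925543e+00 -8.84998142e-04  1.56106036e+00]
```

View pics/s12.png

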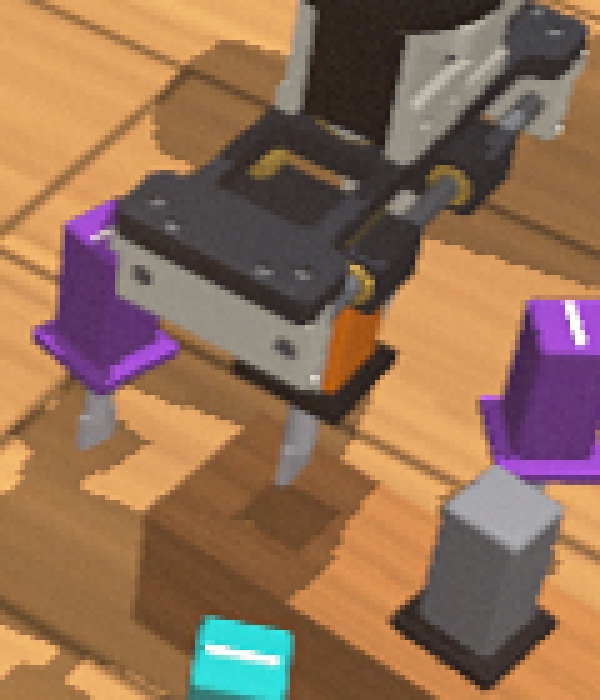

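View pics/w12.png

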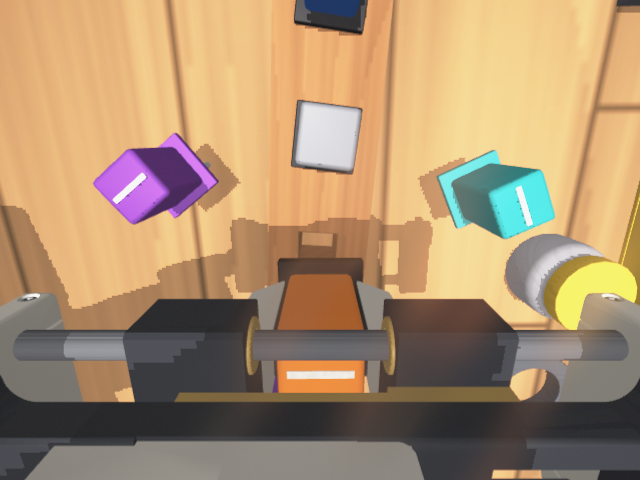

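The blade tip hangs over the empty hole (tip at crop (287,480), hole at (295,515)), so I lower it.

Request:
step_arm(moves=[0,-0.06,0.3,0,0,0,1,0,0,0.3,0,0,0,1,0,0,0.3,0,0,0,1,0,0,0.2,0,0,0,1,0,0,0,0,0,0,1])

```text
time: 20.93
tool_pos: [544.4, 201.9, 128.2]
tcp_rot: [3.136, -0.002, 1.561]
contact_force: [0.4, -0.1, -1.7]
grip_width: 32.2
```

Request:
step_arm(moves=[0,-0.05,0.3,0.08,0,0,1,0,0,0.3,0,0,0,1,0,0,0.3,0,0,0,1,0,0,0.3,0,0,0,1,0,0,0.2,0,0,0,1,0,0,0,0,0,0,1])

```text
time: 21.43
tool_pos: [543.2, 201.8, 96.7]
tcp_rot: [-3.14, -0.001, 1.561]
contact_force: [-0.0, 0.5, -2.2]
grip_width: 31.7
```

Request:
step_arm(moves=[0,0,0.3,0,0,0,1,0,0,0.3,0,0,0,1,0,0,0.2,0,0,0,1,0,0,0.1,0,0,0,1,0,0,0,0,0,0,1])

```text
time: 21.85
tool_pos: [543.2, 201.9, 76.6]
tcp_rot: [-3.14, -0.001, 1.561]
contact_force: [0.9, 0.3, -1.5]
grip_width: 31.6
```

Request:
step_arm(moves=[0,0,0.1,0,0,0,1,0,0,0.1,0,0,0,1,0,0,0,0,0,0,1])

```text
time: 22.1
tool_pos: [543.5, 201.9, 72.5]
tcp_rot: [-3.141, -0.002, 1.561]
contact_force: [-0.2, -0.0, -1.2]
grip_width: 31.9
```

Request:
step_arm(moves=[0,0,0.06,0,0,0,1,0,0,0.06,0,0,0,1])

```text
time: 22.27
tool_pos: [543.7, 202.0, 71.5]
tcp_rot: [3.141, -0.002, 1.561]
contact_force: [-6.5, -2.5, 15.4]
grip_width: 31.7
```

Contact came at TCP z ≈ 71.5, where the flange should rest on the stand. I release.

Request:
step_arm(moves=[0,0,-0.03,0,0,0,-1,0,0,0,0,0,0,-1,0,0,0,0,0,0,-1,0,0,0,0,0,0,-1,0,0,0,0,0,0,-1,0,0,0,0,0,0,-1,0,0,0,0,0,0,-1,0,0,0,0,0,0,-1])

```text
time: 22.93
tool_pos: [544.9, 202.3, 73.5]
tcp_rot: [3.138, -0.003, 1.561]
contact_force: [-0.5, 0.5, 0.7]
grip_width: 80.8
```

Request:
step_arm(moves=[0,0,0,0,0,0,-1,0,0,0,0,0,0,-1,0,0,-0.4,0,0,0,-1,0,0,-0.4,0,0,0,-1,0,0,-0.5,0,0,0,-1,0,0,-0.5,0,0,0,-1,0,0,-0.5,0,0,0,-1])

```text
time: 23.52
tool_pos: [543.7, 201.9, 121.9]
tcp_rot: [3.142, -0.002, 1.561]
contact_force: [1.0, 0.7, 0.4]
grip_width: 92.2
```

Request:
step_arm(moves=[0,0,-0.6,0,0,0,-1,0,0,-1,0,0,0,-1,0,0,-1,0,0,0,-1,0,0,-1,0,0,0,-1,0,0,-1,0,0,0,-1,0,0,-1,0,0,0,-1,0,0,0,0,0,0,-1])

```text
time: 24.1
tool_pos: [544.1, 201.9, 249.9]
tcp_rot: [3.131, -0.004, 1.561]
contact_force: [-0.1, -0.0, -0.3]
grip_width: 91.7
```

```bash
python3 -c "
from m import *
o=get_obs();print(o['time'],o['tool_pos'],o['tcp_rot'])
im=capture('scene'); save('s13',im)
im=capture('wrist'); save('w13',im)
C=cam('wrist',o);print(proj(C,[[543.3,200.6,128]]))"
```

```text
24.1 [544.13464401 201.86928948 249.93057043] [ 3.13136086 -0.00419005  1.56141283]
[[318.79868745 238.59601141]]
```

View pics/s13.png

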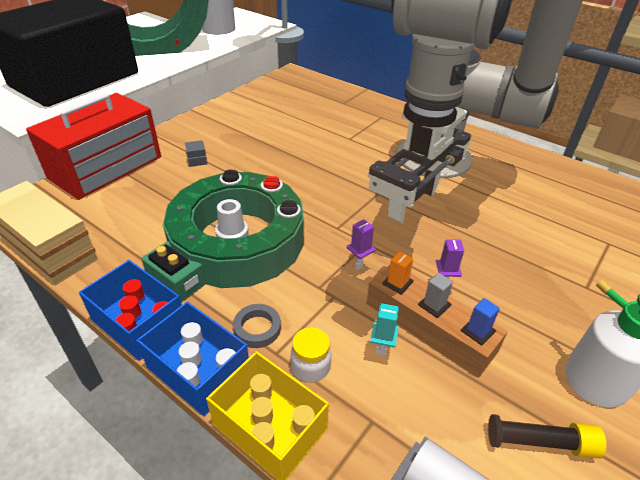

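View pics/w13.png

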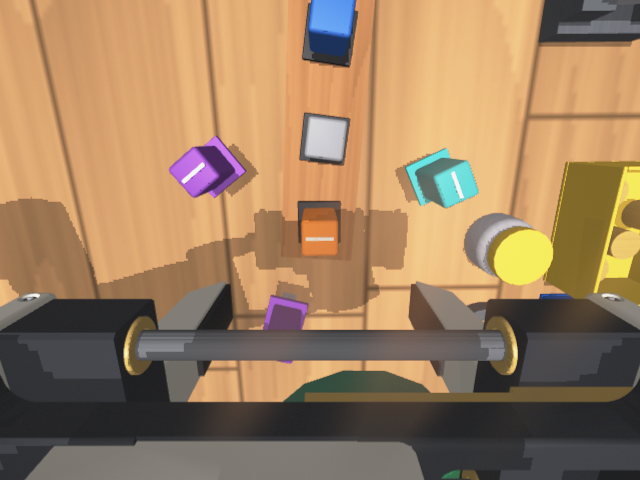

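```bash
python3 -c "
from m import *
im=capture('top'); save('t13',im,(390,230,490,310),8)
print(close_job(), get_obs()['time'])"
```

```text
the job is handed in; nothing more can be done
the job is handed in; nothing more can be done
```

View pics/t13.png

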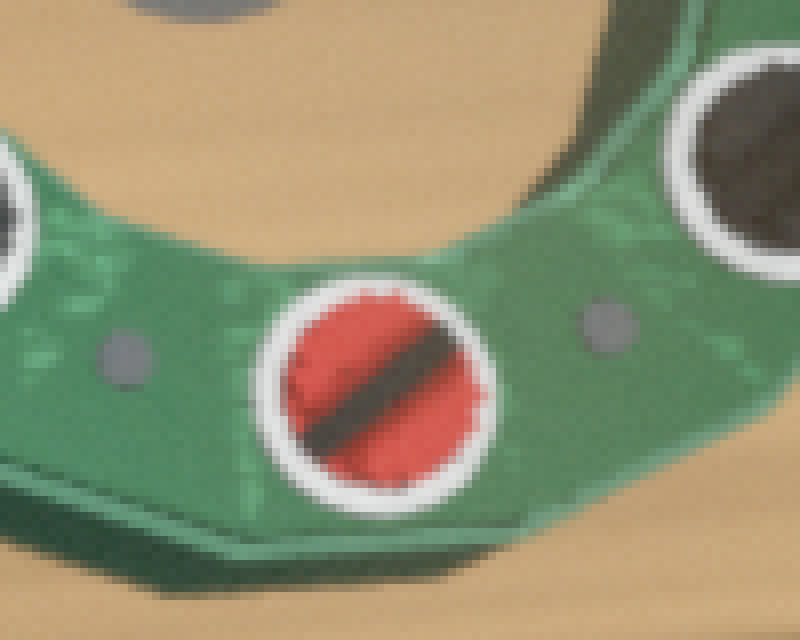

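The red screw is turned to its stop, the orange screwdriver is back in its own hole, and the job is handed in at about 24 s. I set the blade in the slot and turned clockwise while pressing down with about 20 N. Then I lifted out, stood the driver back in the stand, let go and raised the open gripper clear.

**Screw at its stop:**
- The wrist camera shows the slot turned 1.05 rad, which fits a start near 0.05 and the stop at 1.1. The last top picture shows the slot clearly turned.
- The driver sank about 5 mm and then stopped sinking. The moment about the shaft, 0.13 N m while the screw still turned, then rose to 0.46 N m.

**Driver returned:** the wrist picture shows it upright in its hole, its white line at (319.5, 239) against a predicted (318.8, 238.6). Nothing else looks moved in the scene picture.

**Checks that disagreed:**
- I took 85 mm as the height of the slot floor, but triangulation put the slot at about 96 mm and the blade met it there. The pictures confirmed the blade was seated, so I went by those.
- The driver turned about 1.6 rad, more than the expected 1.3. I put the extra down to give in the grip and arm against the stop, but did not check that separately.

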